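# Load a dry cell into a spring battery holder

## Task

Put the dry cell that lies in the wooden cell rest into the battery holder: with the cell tipped, nub end up, press its flat end back against the spring plate under the tongue, then tip the nub end down in front of the brass contact plate and ease it forward until the nub rests on the plate, so that the cell lies level on its rails, held by the spring, and let go. Be gentle: do not drive the spring hard to its stop, do not force the cell against the holder, and leave the small things round about where they are.

Things in the scene. Friction and masses are not known exactly. Their poses are not given: they have to be found in the camera images.
- cell_mid (a point): Centre of the dry cell: a cylinder 33 across, 62 long, 0.11 kg. Its z axis runs along it to the nub end: the flat end is 31 behind this point, the body's shoulder 27 ahead, the tip of the nub (10 wide) 31 ahead. It starts lying level in the wooden cell rest, nub away from the robot; sides open, so fingers can take it across its diameter from above.
- cell_plus (a point): Tip of the cell's nub (axes as cell_mid).
- cell_rest: Wooden cell rest, fixed: base 84x40, 10 high, origin under its centre at table level, x along the cell, z up. Two rails, 24 wide over both, tops at z = 22, carry the cell with its axis 36.5 above the table.
- holder: Battery holder, fixed: aluminium base 150x56x8, origin under it at table level, x from spring end (near the robot) to contact plate, z up. On it a black bay insert (floor at z = 12), clamped fast anywhere up to 9 mm forward or back of nominal along x. The poses of holder and its points do NOT show this shift: look or feel for it. All bay parts shift with it. mm throughout.
- seat_nominal (a point): Nominal centre of the loaded cell, z = 36.5 in the holder frame, level along x, nub to +x (axes as holder). It then lies on two rails along x (24 wide over both, tops at z = 22; fingers fit beside them) with its nub on the contact plate and the spring plate pushed in 4 mm (3.6 N).
- spring_nominal (a point): Nominal face of the free spring plate, at x = -27 (axes as holder); plate 28 wide, z = 24.5 to 60.5. It yields towards -x by 0.9 N per mm from first touch, with 11 mm of travel to a hard stop (9.9 N). Low ribs, 40 wide over both, 24 high, flank the spring from x = -52 to -28; spring wall behind, x = -56 to -50, 40 wide, 66 high.
- tongue_nominal (a point): Nominal front edge, underside, of the tongue over the spring plate: x = -25, z = 62; 20 wide, 4 thick, runs back to the spring wall. The cell goes in below it on a slant, tilted about 25 degrees, flat end low, nub end passing above the contact plate, until its flat end is just over the rails. To tip down past the plate's edge the spring plate must be in by at least 8 mm (7 N).
- contact_nominal (a point): Nominal top edge of the brass contact plate's face: x = 31, z = 37.5; plate 26 wide, face towards -x; a black backing block behind it to x = 42, 34 wide, top at z = 34.
- eraser: Bystander, to be left alone: worn block eraser in a card sleeve, 22x48x12 (mm); origin at the centre of its underside.
- cork_stopper: Bystander, to be left alone: tapered cork, 28 across, 26 high (mm); origin at the centre of its underside.
- matchbox: Bystander, to be left alone: matchbox lying flat, 35x50x14 (mm); origin at the centre of its underside.
- film_pot: Bystander, to be left alone: black film pot with grey lid, 34 across, 51 high, standing (mm); origin at the centre of its underside.
- brass_weight: Bystander, to be left alone: brass scale weight with a knob, 30 across, 42 high (mm); origin at the centre of its underside.
- loupe: Bystander, to be left alone: black loupe, 42 across, 48 high, standing (mm); origin at the centre of its underside.
Things that resemble listed ones, but are neither listed nor needed, are in the scene too. What is shaped like the part that bears cell_mid but blue, pink or turquoise is not meant.

How it is judged:
By the outcome, as a careful person would: the job done as asked, in the order asked, and still so for the second after the job is handed in, with the robot touching nothing.
It also fails if it takes over 61 s, if anything falls off the work surface, if the arm or the gripper's body presses on something with over 40 N, if the wrist force passes 120 N, or if a joint passes its speed limit or range.

## Robot

A 7-joint arm with a two-finger parallel gripper is mounted at the origin on a cart in front of the work surface, level with it; the furniture and walls round the work are solid. World frame = base frame: x ahead of the robot, y to its left, z up, the work surface at z = 0. Lengths are in mm, angles in rad, forces in N, time in s.
With the tool pointing down it reaches from about 400 to 900 mm from the base axis. Payload 5.5 kg.
Tool frame: the origin (TCP) lies midway between the tips of the shut fingers; the grasp point (between the pads) lies behind it (manip.grip_depth is the z of the grasp point in the tool frame, in mm); z points along the fingers, y is the line along which they close (so a half turn about z gives the same grasp; the last joint's range is limited). The gripper opens to 92 mm and grips with 3 to 60 N. Pads are 19 mm wide; open, the fingers measure 130 mm over their backs; the gripper's body (75 mm by 190 mm) begins 47 mm behind the grasp point.
Start: joints at [1.443, 0.501, -0.427, 1.55, 0.221, 1.138, -0.21], TCP at [247.636, -600.98, 226.729] pointing down, gripper open.
Joint ranges: [-2.88, 2.88], [-0.31, 2.03], [-1.54, 1.56], [0.2, 2.42], [-1.41, 4.55], [0.19, 2.02], [-2.57, 2.57]. Speed limits (rad/s): [2.57, 2.57, 3.14, 3.14, 3.14, 3.14, 3.14].

## Interface

Orientations are given as a unit quaternion [w, x, y, z].
In Python, from station import manip gives the robot as it stands.
- The arm moves only by the tool jog_arm, never from a script. Its argument "commands" is a list of rows, each a list of 3 entries, a list of its own where there are three numbers: the opening, from 0 (shut) to 1 (fully open), then the shift along the tool's x, y, z scaled (see below), then the turn about the tool's z scaled (see below). In form: [[fingers, [dx, dy, dz], spin], ...]. A call has 1 to 5 rows; each row is the pose to reach, as a shift and turn from the pose commanded when the call began, along the tool's axes at that moment; what a row does not reach only later rows make up. The controller multiplies each number of a shift by 15 cm and each number of a turn by 60 degrees. A row lasts 1/12 s, in which the tool goes at most 41.7 mm and 7.16 degrees, less where a joint would pass 70% of its speed; a pose out of reach is approached as far as the arm can. A call with a number of a shift or a turn outside -1 to 1 is refused whole. A call with a gripper value outside its range is refused whole. The fingers move at their own pace and stop on an object; the grip force is fixed at half the most. Time passes only in rows, so rows that repeat a pose let the fingers close. It gives the time, the measured TCP pose, the force, the opening and the grip force at its end, in the units of the state.
- manip.get_obs(): the state, without advancing time (a new reading comes with each control period).
- manip.get_image(name): name is "scene" or "top" or "wrist"; returns a dict with "image" (400x640x3 uint8, blue, green, red), "K" (3x3 intrinsics, pixels), "eye" and "orientation" of the camera in the world. Camera axes: x right, y down, z forward; pixel columns grow to the right and rows downward; lengths in mm; the calibration is good to about 2 mm. A picture is of the moment at which its call begins. There is no depth.
- manip.close_job(): hands the job in; it is judged then, once.
The state is a dict: "t": time; "joint_pos": joint angles; "qd": joint speeds; "joint_torque": joint torques, N m; "tool_pos": TCP position; "eef_rot": TCP orientation; "contact_force": force on the tool from outside, world axes, zero at the start; "ft_torque": the same for the moment, N m; "gripper_width": finger opening in mm; "finger_force": force on a finger pad.
Only numpy, scipy, OpenCV 4.12 (cv2) and the standard library are available. Lean on these libraries where they do the work, as an engineer would, in place of code of your own. Each camera call takes 0.05 s, during which the arm holds its last target. There are 200 camera calls.

## Working session

There is one attempt and no reset: what is moved stays moved. The work goes in short steps, Python scripts to look and compute and a tool call to move; the robot and the scene stay as the last step left them, time stands still between calls to the robot, and variables do not carry over. Pictures are saved under pics/ and viewed, at most 10 in all, crops included, and the job is handed in when it is done.

Besides the shell and the picture viewer there is one more tool, called after ">>>" as name([rows], argument=value, ...), one row to a line, values as JSON. jog_arm: Moves the arm, as the interface text tells. Its arguments: {"type":"object","properties":{"commands":{"type":"array"}},"required":["commands"]}

```bash
ls; mkdir -p pics; cat > h.py <<'E'
import numpy as np, cv2
from scipy.spatial.transform import Rotation as R
from station import manip
def rot(q): return R.from_quat([q[1],q[2],q[3],q[0]]).as_matrix()
def ray(im,u,v):
    K=np.array(im["K"]);d=np.linalg.inv(K)@[u,v,1.0];return np.array(im["eye"],float),rot(im["orientation"])@d
def onz(im,u,v,z):
    e,d=ray(im,u,v);return e+d*(z-e[2])/d[2]
def proj(im,p):
    K=np.array(im["K"]);c=rot(im["orientation"]).T@(np.array(p,float)-im["eye"]);c=K@c;return c[:2]/c[2]
E
python3 - <<'E'
from h import *
for n in("scene","top"):
    im=manip.get_image(n);cv2.imwrite(f"pics/{n}0.png",im["image"]);print(n,im["eye"],im["orientation"],im["K"])
o=manip.get_obs();print(o,manip.grip_depth)
E
```

```text
pics
scene [ -79.54651491 -832.86215375  740.00676966] [-0.42630321  0.83309206 -0.31308671  0.16186386] [[410.92572325   0.         315.48875701]
 [  0.         410.92572325 197.95043123]
 [  0.           0.           1.        ]]
top [ 442.13889909 -119.84471601 1241.80936524] [-0.02727218  0.71662928 -0.6962614   0.03031097] [[429.85142923   0.         326.09610804]
 [  0.         429.85142923 199.86012469]
 [  0.           0.           1.        ]]
{'t': 0.1, 'joint_pos': array([ 1.44323516,  0.50176072, -0.42680512,  1.55138066,  0.22081288,
        1.13829804, -0.21029056]), 'qd': array([-0.00064574, -0.00234671, -0.00192885, -0.00149038, -0.00048373,
        0.00087839, -0.00081947]), 'joint_torque': array([-1.18221279e-02, -5.67878079e+01, -5.83867773e+00, -2.79915655e+01,
       -6.89891190e-02,  2.39989045e-02,  4.84759096e-05]), 'tool_pos': array([ 247.29156758, -600.41621458,  225.7630597 ]), 'eef_rot': array([-8.82228026e-04,  9.80966851e-01,  1.94173213e-01, -1.50783549e-04]), 'contact_force': array([ 0.90179854, -0.24771015,  1.43348714]), 'ft_torque': array([ 0.01984427, -0.01065167,  0.06556129]), 'finger_force': 0.0, 'gripper_width': 92.40868218602} -18.8
```

View pics/scene0.png

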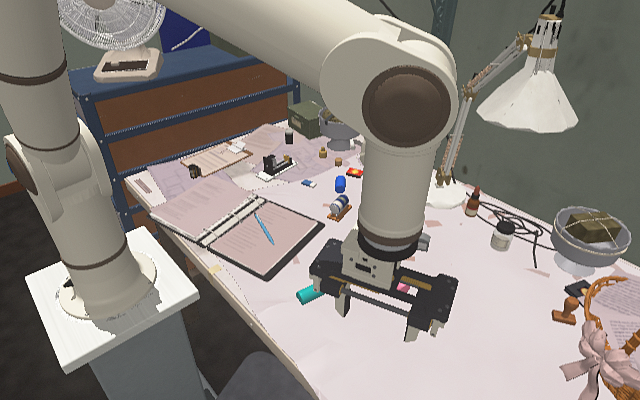

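View pics/top0.png

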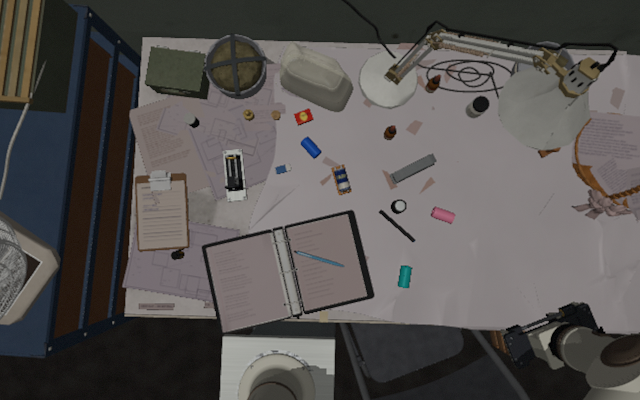

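The scene and top views agree. Candidates in the top view: the striped cell in the wooden rest at (342,179), the blue cylinder at (311,148), the pink one at (443,215) and the turquoise one at (404,277). I choose (342,179), since it is the one in the rest and isn't blue, pink or turquoise. The holder is at (234,175). Next is a close crop of both.

```bash
python3 - <<'E'
from h import *
im=manip.get_image("top");I=im["image"]
a=cv2.resize(I[135:215,210:370],None,fx=5,fy=5,interpolation=cv2.INTER_CUBIC)
cv2.imwrite("pics/crop1.png",a)
for n,u,v,z in(("cell",342,179,36),("holder",234,175,10)): print(n,onz(im,u,v,z))
E
```

```text
cell [ 601.07839207 -166.8590348    36.        ]
holder [606.98998137 143.98708631  10.        ]
```

View pics/crop1.png

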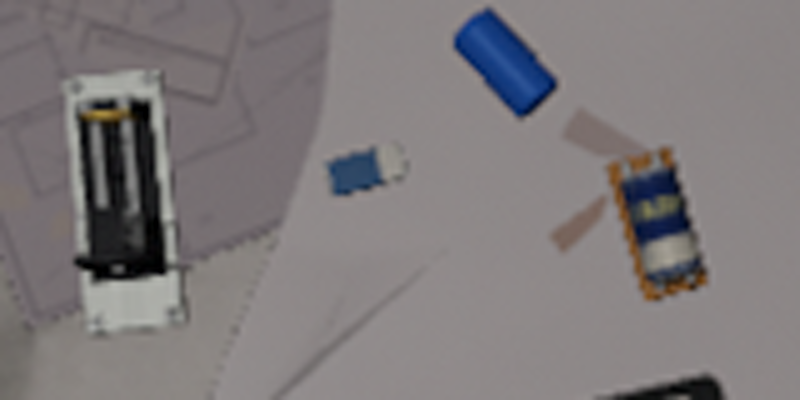

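The crop shows the striped cell in the wooden rest, with its silver end towards the robot; rest corners are (608,163), (672,150), (707,285) and (648,298). The holder's corners are (64,76), (160,70), (186,325) and (90,334), with the brass plate at (105,115). The choice holds.

```bash
cat >> h.py <<'E'
def plan(p,yaw,o=None):
    """world TCP target p, yaw deg of tool x -> shift, spin units"""
    o=o or manip.get_obs();M=rot(o["eef_rot"]);d=M.T@(np.array(p)-o["tool_pos"])
    y0=np.degrees(np.arctan2(M[1,0],M[0,0]));s=(y0-yaw+180)%360-180
    return np.round(d/150,3),round(s/60,3),round(y0,2)
E
python3 - <<'E'
from h import *
im=manip.get_image("top")
def P(c,z): return np.array([onz(im,210+x/5-.4,135+y/5-.4,z)for x,y in c])
def pose(q,n):
    c=q.mean(0);f=(q[0]+q[1]-q[2]-q[3])/2;print(n,c.round(1),"yaw",np.degrees(np.arctan2(f[1],f[0])).round(2),"len",np.linalg.norm(f).round(1),"wid",np.linalg.norm(q[0]-q[1]).round(1));return c
h=pose(P([(64,76),(160,70),(186,325),(90,334)],8),"holder")
r=pose(P([(608,163),(672,150),(707,285),(648,298)],10),"rest")
print("brass",P([(105,115)],37.5),"tongue front?",P([(130,262)],64))
print(plan([r[0],r[1],160],15))
E
```

```text
holder [608.1 142.7   8. ] yaw 8.35 len 150.5 wid 55.7
rest [ 603.4 -166.    10. ] yaw 16.91 len 81.4 wid 37.8
brass [[652.62640655 149.98801378  37.5       ]] tongue front? [[566.62366812 126.49236058  64.        ]]
(array([ 3.298, -1.774,  0.443]), np.float64(0.123), np.float64(22.39))
```

>>> jog_arm([
  [1,[1,-0.54,0],0],
  [1,[1,-0.54,0],0],
  [1,[1,-0.54,0],0],
  [1,[1,-0.54,0],0],
  [1,[1,-0.54,0],0],
])

```text
t: 0.62
tool_pos: [362.8, -460.5, 227.2]
eef_rot: [-0.001, 0.98, 0.2, 0.002]
contact_force: [0.8, 1.5, 0.3]
gripper_width: 92.0
finger_force: 0.0
```

>>> jog_arm([
  [1,[1,-0.54,0],0],
  [1,[1,-0.54,0],0],
  [1,[1,-0.54,0],0],
  [1,[1,-0.54,0],0],
  [1,[1,-0.54,0],0],
])

```text
t: 1.03
tool_pos: [469.5, -327.8, 227.5]
eef_rot: [-0.001, 0.98, 0.2, 0.002]
contact_force: [1.5, 1.5, -1.0]
gripper_width: 92.3
finger_force: 0.0
```

>>> jog_arm([
  [1,[0.85,-0.5,0],0],
  [1,[0.85,-0.5,0],0],
  [1,[0.85,-0.5,0],0],
  [1,[0.85,-0.5,0],0],
  [1,[0.85,-0.5,0],0.1],
])

```text
t: 1.45
tool_pos: [556.4, -211.3, 227.1]
eef_rot: [-0.002, 0.989, 0.148, 0.002]
contact_force: [-0.4, 0.5, 0.6]
gripper_width: 91.8
finger_force: 0.0
```

```bash
python3 - <<'E'
from h import *
im=manip.get_image("wrist");cv2.imwrite("pics/w1.png",im["image"])
o=manip.get_obs();print(o["t"],o["tool_pos"],o["contact_force"],plan([603.4,-166,160],16.9),im["eye"],im["K"])
print(proj(im,[603.4,-166,36.5]))
E
```

```text
1.5 [ 554.64224491 -214.77879674  226.84996018] [-0.41448199 -1.30750839 -0.22210397] (array([ 0.402, -0.221,  0.447]), np.float64(-0.011), np.float64(16.21)) [ 625.49625971 -190.88919201  385.38465393] [[278.96897795   0.         323.39912982]
 [  0.         278.96897795 203.13148282]
 [  0.           0.           1.        ]]
[299.17094773 137.75241953]
```

View pics/w1.png

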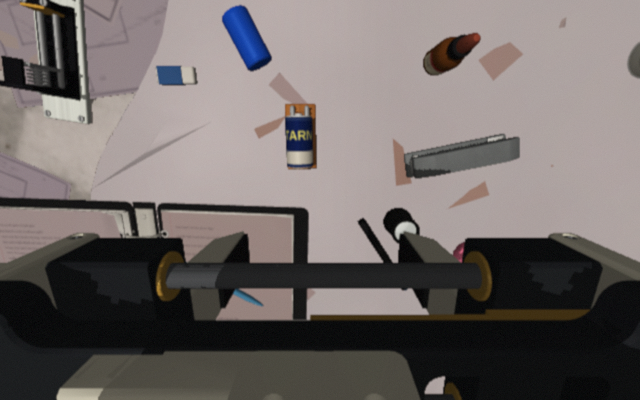

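The wrist view shows the cell at columns 287–314, rows 105–169, nub up in the image (away from the robot). The rest's projected centre (299,138) falls on it. I'll refine with a mask, then go down.

```bash
python3 - <<'E'
from h import *
im=manip.get_image("wrist");I=im["image"];h=cv2.cvtColor(I,cv2.COLOR_BGR2HSV)
cv2.imwrite("pics/w2.png",cv2.resize(I[95:180,270:330],None,fx=7,fy=7,interpolation=cv2.INTER_NEAREST))
m=((h[...,0]>100)&(h[...,0]<130)&(h[...,1]>110)).astype(np.uint8);m[:100]=0;m[180:]=0;m[:,:270]=0;m[:,330:]=0
c=max(cv2.findContours(m,0,1)[0],key=cv2.contourArea);r=cv2.minAreaRect(c);print(r)
b=cv2.boxPoints(r);q=np.array([onz(im,u,v,36.5) for u,v in b]);
for i in range(4):
    d=q[(i+1)%4]-q[i];print(np.linalg.norm(d).round(1),np.degrees(np.arctan2(d[1],d[0])).round(1))
print("label centre",q.mean(0))
for u in(295,300,305): print(u,I[98:178,u].sum(1)//3)
print(onz(im,300.5,168.5,36.5),onz(im,300.5,107,36.5))
E
```

```text
((294.7845153808594, 123.90606689453125), (17.134180068969727, 25.228240966796875), 86.98721313476562)
30.1 -70.9
19.8 -161.5
30.6 109.1
19.8 17.1
label centre [ 616.09548557 -161.25452552   36.5       ]
295 [141 141 138 123 102  97  99 100 102 102  99  95 111 149 169 157 121  71
  53  54  45  40  38  39  39  37  41  41  41  65 119 155 155 152 156 161
 159 153 145 116  67  40  39  38  41  40  40  41  39  42  74 140 187 198
 194 197 197 195 195 196 196 196 193 171 115  66  65  96 114 133 167 174
 174 172 172 174 175 173 172 174]
300 [146 141 137 122 100 100 103 101 103 106 103 108 103 109 113 114  94  60
  46  44  39  33  34  32  32  33  33  29  32  50  89 122 126 118 120 120
 119 116 102  73  43  32  32  33  34  35  33  33  30  42  73 124 160 168
 169 169 169 170 168 169 169 169 167 146 100  60  65  90 103 134 167 173
 172 173 172 173 173 172 173 174]
305 [172 172 168 145 101  88  82  71  69  72  73  76  79  82  83  80  66  42
  34  32  28  23  24  22  24  26  25  23  28  32  53  72  83  82  76  68
  63  57  51  41  30  27  26  25  26  28  26  25  26  39  75 113 132 133
 134 132 135 134 136 136 134 137 133 105  56  42  63  92 126 163 174 175
 174 172 172 174 173 173 172 173]
[ 566.12879741 -181.72124406   36.5       ] [ 636.68741766 -162.86620041   36.5       ]
```

View pics/w2.png

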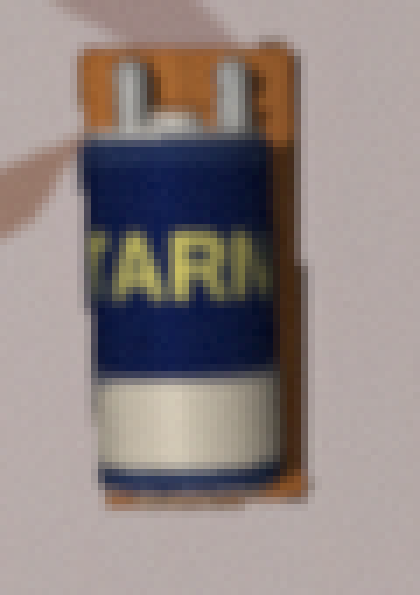

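The crop shows the cell's shoulder at about row 114.5, the flat end's top edge at about row 163.5 and its middle at about column 296.6. The nub tip is at row 110.5, and the rest's rails show beyond it.

```bash
python3 - <<'E'
from h import *
im=manip.get_image("wrist")
a=onz(im,295.6,114.5,53);b=onz(im,297.6,163.5,53)
# column taken on silhouette (z~39): redo lateral at that height
a2=onz(im,295.6,114.5,39);b2=onz(im,297.6,163.5,39)
d=a2-b2;print("len",np.linalg.norm(a-b),"yaw",np.degrees(np.arctan2(d[1],d[0])))
yaw=np.radians(17.2);ux=np.array([np.cos(yaw),np.sin(yaw)]);uy=np.array([-ux[1],ux[0]])
c=ux*(ux@((a+b)/2)[:2]+2)+uy*(uy@((a2+b2)/2)[:2]);print("cell mid",c)
print(plan([*c,120],17.2),plan([*c,17.7],17.2))
E
```

```text
len 55.48280077018783 yaw 17.42806784747769
cell mid [ 599.90880664 -170.32604278]
(array([ 0.397, -0.222,  0.709]), np.float64(-0.011), np.float64(16.55)) (array([ 0.397, -0.222,  1.391]), np.float64(-0.011), np.float64(16.55))
```

>>> jog_arm([
  [1,[0.2,-0.115,0.2],-0.012],
  [1,[0.41,-0.23,0.4],-0.012],
  [1,[0.41,-0.23,0.6],-0.012],
  [1,[0.41,-0.23,0.7],-0.012],
  [1,[0.41,-0.23,0.7],-0.012],
])

```text
t: 2.02
tool_pos: [598.0, -169.0, 116.8]
eef_rot: [-0.002, 0.989, 0.15, -0.004]
contact_force: [-0.9, -0.6, 0.4]
gripper_width: 91.7
finger_force: 0.0
```

```bash
python3 - <<'E'
from h import *
for i in range(3):
    im=manip.get_image("wrist");o=manip.get_obs();print(o["t"],o["tool_pos"],o["contact_force"],np.abs(o["qd"]).max())
cv2.imwrite("pics/w3.png",im["image"])
print(plan([601.5,-168.2,17.7],17.2))
for p in([603.4,-166,53],[599.9,-170.3,53]): print(proj(im,p))
E
```

```text
2.0667 [ 599.43399331 -169.99608191  119.35734727] [0.42412225 0.70248782 0.74854694] 0.04896118722674968
2.1167 [ 600.94126568 -170.42185548  121.36686337] [1.28281716 0.21648328 1.44562168] 0.03754903071375543
2.1667 [ 602.00248238 -170.60765983  122.70202804] [ 0.4579493  -0.33862846  0.52961642] 0.02393120903343914
(array([ 0.001, -0.017,  0.7  ]), np.float64(-0.003), np.float64(17.04))
[318.80844121 209.1751955 ]
[322.44827236 214.34411058]
```

View pics/w3.png

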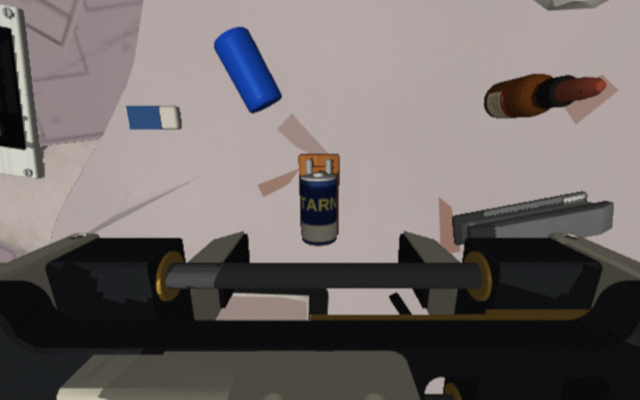

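The cell shows at columns 300–338, rows 172–243, centred between the fingers. I'll go down and grip.

>>> jog_arm([
  [1,[0.018,-0.012,0.2],0],
  [1,[0.018,-0.012,0.4],0],
  [1,[0.018,-0.012,0.55],0],
  [1,[0.018,-0.012,0.65],0],
  [1,[0.018,-0.012,0.69],0],
])

```text
t: 2.58
tool_pos: [603.3, -167.3, 17.5]
eef_rot: [0.0, 0.989, 0.148, -0.0]
contact_force: [-0.3, 0.4, -0.5]
gripper_width: 91.7
finger_force: 0.0
```

>>> jog_arm([
  [1,[0,0,0],0],
  [0.5,[0,0,0],0],
  [0.1,[0,0,0],0],
  [0.1,[0,0,0],0],
  [0.1,[0,0,0],0],
])

```text
t: 3.0
tool_pos: [604.9, -166.3, 19.6]
eef_rot: [0.0, 0.989, 0.149, 0.001]
contact_force: [0.2, 0.2, 0.3]
gripper_width: 69.5
finger_force: 0.0
```

>>> jog_arm([
  [0.1,[0,0,0],0],
  [0.1,[0,0,0],0],
  [0.1,[0,0,0],0],
  [0.1,[0,0,0],0],
  [0.1,[0,0,0],0],
])

```text
t: 3.42
tool_pos: [603.9, -166.0, 18.2]
eef_rot: [-0.0, 0.989, 0.149, -0.0]
contact_force: [0.1, 0.6, 0.8]
gripper_width: 36.0
finger_force: 0.0
```

>>> jog_arm([
  [0.1,[0,0,0],0],
  [0.1,[0,0,0],0],
  [0.1,[0,0,0],0],
  [0.1,[0,0,0],0],
  [0.1,[0,0,0],0],
])

```text
t: 3.83
tool_pos: [603.8, -165.0, 18.2]
eef_rot: [-0.001, 0.989, 0.149, -0.0]
contact_force: [-1.9, 4.2, 2.6]
gripper_width: 32.1
finger_force: 30.0
```

>>> jog_arm([
  [0.1,[0,0,-0.1],0],
  [0.1,[0,0,-0.2],0],
  [0.1,[0,0,-0.3],0],
  [0.1,[0,0,-0.3],0],
  [0.1,[0,0,-0.3],0],
])

```text
t: 4.25
tool_pos: [605.6, -167.2, 65.6]
eef_rot: [0.001, 0.989, 0.148, 0.002]
contact_force: [-0.3, -1.1, -1.1]
gripper_width: 32.1
finger_force: 30.0
```

```bash
python3 - <<'E'
from h import *
im=manip.get_image("scene");o=manip.get_obs();print(o["t"],o["tool_pos"],o["contact_force"],o["finger_force"],o["gripper_width"])
u,v=proj(im,o["tool_pos"]+[0,0,19]).astype(int);print(u,v)
cv2.imwrite("pics/s2.png",cv2.resize(im["image"][v-50:v+50,u-65:u+65],None,fx=6,fy=6,interpolation=cv2.INTER_CUBIC))
E
```

```text
4.3 [ 604.50502133 -166.88778709   64.32793713] [ 0.4872914  -0.51870303 -0.34899642] 29.996943175792694 32.301234250357865
341 189
```

View pics/s2.png

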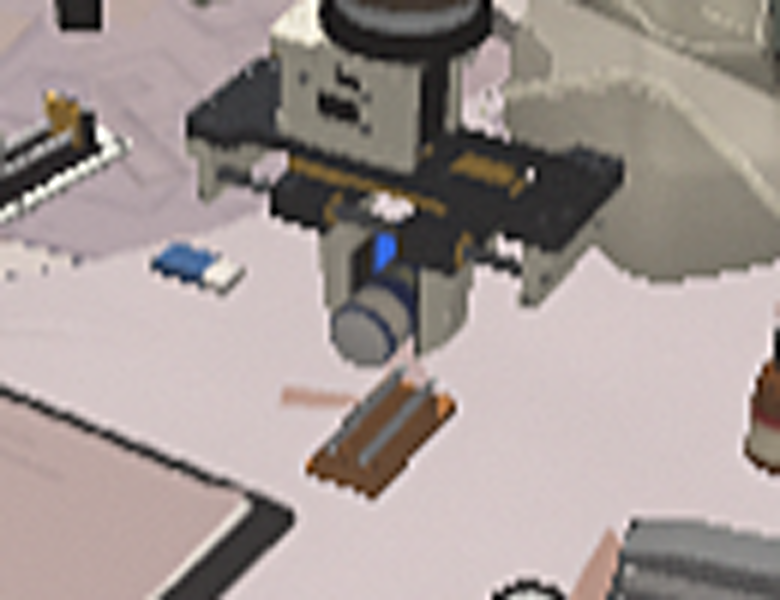

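The scene crop shows the cell gripped level above the empty rest. The wrist can't be tilted by command, so I'll tip the cell in the grip by lowering its nub end gently onto the near end of the fixed rest's rails.

>>> jog_arm([
  [0.1,[-0.2,0,0],0],
  [0.1,[-0.36,0,0],0],
  [0.1,[-0.36,0,0.1],0],
  [0.1,[-0.36,0,0.2],0],
  [0.1,[-0.36,0,0.27],0],
])

```text
t: 4.72
tool_pos: [550.9, -182.5, 21.3]
eef_rot: [-0.0, 0.989, 0.148, -0.001]
contact_force: [0.6, 0.1, -1.5]
gripper_width: 32.3
finger_force: 30.0
```

>>> jog_arm([
  [0.1,[0,0,0.01],0],
  [0.1,[0,0,0.02],0],
  [0.1,[0,0,0.03],0],
  [0.1,[0,0,0.03],0],
  [0.1,[0,0,0.03],0],
])

```text
t: 5.13
tool_pos: [553.0, -181.8, 18.7]
eef_rot: [0.0, 0.989, 0.149, 0.001]
contact_force: [0.4, 0.7, -1.4]
gripper_width: 31.9
finger_force: 30.0
```

>>> jog_arm([
  [0.1,[0,0,0.005],0],
  [0.1,[0,0,0.01],0],
  [0.1,[0,0,0.015],0],
  [0.1,[0,0,0.02],0],
  [0.1,[0,0,0.02],0],
])

```text
t: 5.55
tool_pos: [552.5, -182.0, 16.8]
eef_rot: [0.001, 0.989, 0.149, 0.0]
contact_force: [-4.0, 0.8, 11.3]
gripper_width: 32.1
finger_force: 30.0
```

>>> jog_arm([
  [0.1,[0,0,0.01],0],
  [0.1,[0,0,0.015],0],
  [0.1,[0,0,0.02],0],
  [0.1,[0,0,0.02],0],
  [0.1,[0,0,0.02],0],
])

```text
t: 5.97
tool_pos: [551.8, -181.8, 13.7]
eef_rot: [0.0, 0.989, 0.149, -0.001]
contact_force: [-7.2, 1.4, 14.7]
gripper_width: 32.3
finger_force: 30.0
```

```bash
python3 - <<'E'
from h import *
im=manip.get_image("scene");o=manip.get_obs();print(o["t"],o["tool_pos"],o["contact_force"],o["ft_torque"])
u,v=proj(im,o["tool_pos"]+[0,0,19]).astype(int);print(u,v)
cv2.imwrite("pics/s3.png",cv2.resize(im["image"][v-30:v+30,u-40:u+40],None,fx=8,fy=8,interpolation=cv2.INTER_CUBIC))
E
```

```text
6.0167 [ 551.79705545 -181.82130742   13.76447504] [-7.16577156  1.18968004 13.16746932] [0.37818582 1.22685077 0.04552202]
330 214
```

View pics/s3.png

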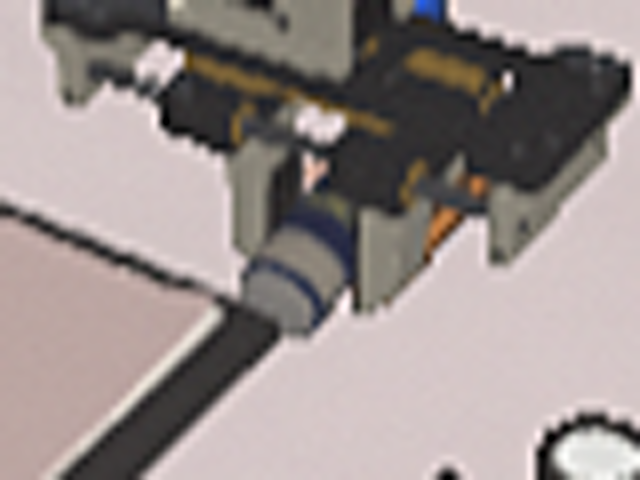

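The crop shows the cell's flat end dipping, with part of the tilt achieved. I'll lower a little more.

>>> jog_arm([
  [0.1,[0,0,0.005],0],
  [0.1,[0,0,0.01],0],
  [0.1,[0,0,0.015],0],
  [0.1,[0,0,0.018],0],
  [0.1,[0,0,0.018],0],
])

```text
t: 6.43
tool_pos: [551.4, -181.8, 11.0]
eef_rot: [0.0, 0.989, 0.149, -0.001]
contact_force: [-6.7, 1.3, 12.9]
gripper_width: 32.2
finger_force: 30.0
```

```bash
cat > tilt.py <<'E'
from h import *
# flat-end ellipse, scene view: fit light-grey cap; also save crop
import sys
im=manip.get_image("scene");o=manip.get_obs();print(o["t"],o["tool_pos"],o["contact_force"])
g=o["tool_pos"]+[0,0,18.8];u,v=proj(im,g).astype(int)
M=rot(o["eef_rot"]);x=M[:,0];z=np.array([0,0,1.])
for th in(0,15,20,25,30):
    t=np.radians(th);d=x*np.cos(t)+z*np.sin(t);n=-x*np.sin(t)+z*np.cos(t)
    print(th,[((proj(im,p)-[u-40,v-30])*8).round(0).tolist() for p in(g-31*d+16.5*n,g-31*d,g-31*d-16.5*n)])
cv2.imwrite(f"pics/{sys.argv[1]}.png",cv2.resize(im["image"][v-30:v+30,u-40:u+40],None,fx=8,fy=8,interpolation=cv2.INTER_CUBIC))
E
python3 tilt.py s4
```

```text
6.4833 [ 551.32821072 -181.85820275   10.95652677] [-7.62692454  2.79508962 13.92993513]
0 [[282.0, 257.0], [281.0, 295.0], [280.0, 332.0]]
15 [[277.0, 282.0], [282.0, 312.0], [288.0, 341.0]]
20 [[276.0, 290.0], [283.0, 316.0], [291.0, 342.0]]
25 [[275.0, 297.0], [285.0, 320.0], [294.0, 343.0]]
30 [[275.0, 304.0], [286.0, 324.0], [298.0, 342.0]]
```

View pics/s4.png

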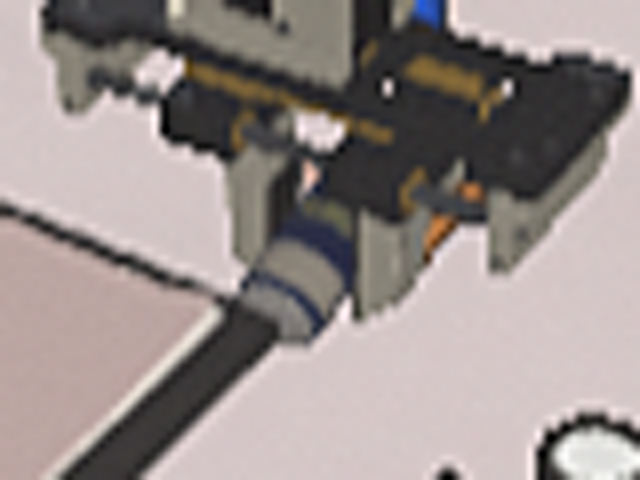

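The crop shows the flat end well down: its lower edge at about (298,342) matches the 20–25° prediction. Now I'll lift, travel and look at the holder.

>>> jog_arm([
  [0.1,[0,0,-0.2],0],
  [0.1,[0,0,-0.45],0],
  [0.1,[0.06,-0.2,-0.7],0],
  [0.1,[0.12,-0.45,-0.9],0],
  [0.1,[0.18,-0.7,-1],0],
])

```text
t: 6.9
tool_pos: [549.6, -86.9, 156.9]
eef_rot: [0.001, 0.989, 0.147, 0.002]
contact_force: [1.4, 1.3, -0.3]
gripper_width: 32.2
finger_force: 30.0
```

>>> jog_arm([
  [0.1,[0.07,-0.26,0],0],
  [0.1,[0.14,-0.5,0],0],
  [0.1,[0.2,-0.75,0],0],
  [0.1,[0.25,-0.95,0],0],
  [0.1,[0.25,-0.95,0],0.1],
])

```text
t: 7.32
tool_pos: [541.0, 71.1, 154.8]
eef_rot: [-0.002, 0.995, 0.102, 0.001]
contact_force: [0.4, 1.2, -0.5]
gripper_width: 32.0
finger_force: 30.0
```

>>> jog_arm([
  [0.1,[0.1,-0.2,0],0.144],
  [0.1,[0.1,-0.38,0],0.045],
  [0.1,[0.1,-0.38,0],0.045],
  [0.1,[0.1,-0.38,0],0.045],
  [0.1,[0.1,-0.38,0],0.045],
])

```text
t: 7.73
tool_pos: [545.6, 119.9, 153.7]
eef_rot: [0.0, 0.997, 0.073, 0.0]
contact_force: [-0.1, 0.1, -1.3]
gripper_width: 32.4
finger_force: 30.0
```

```bash
python3 - <<'E'
from h import *
manip.get_image("wrist");manip.get_image("wrist");manip.get_image("wrist");manip.get_image("wrist")
im=manip.get_image("wrist");o=manip.get_obs();print(o["t"],o["tool_pos"],o["contact_force"],np.abs(o["qd"]).max(),plan([539,133,160],8.35))
cv2.imwrite("w4.png",im["image"]);import pickle;pickle.dump((im,o),open("w4.pkl","wb"))
print(im["eye"],rot(im["orientation"])[:,2])
c=np.array([608.1,142.7]);y=np.radians(8.35);X=np.array([np.cos(y),np.sin(y)]);Y=np.array([-X[1],X[0]])
for n,a,b,z in(("c",0,0,8),("fl",75,28,8),("fr",75,-28,8),("rl",-75,28,8),("rr",-75,-28,8),("contact",31,0,37.5),("tongue",-25,0,62),("wall",-50,0,66)):
    print(n,proj(im,[*(c+a*X+b*Y),z]).round(1))
E
```

```text
7.9833 [545.8152115  119.02976489 153.60857868] [ 0.4074909   0.31694271 -0.93042101] 0.005441013681540061 (array([-0.032, -0.099, -0.043]), np.float64(-0.001), np.float64(8.29))
[617.80572452 129.26561103 311.6160934 ] [-0.26727656 -0.0407196  -0.96275914]
c [308.9 132.3]
fl [279.3  53.6]
fr [336.3  53.6]
rl [285.1 201. ]
rr [334.8 200.9]
contact [306.9  98.5]
tongue [306.5 162.8]
wall [306.7 191.1]
```

```bash
python3 - <<'E'
from h import *
import pickle;im,o=pickle.load(open("w4.pkl","rb"));I=im["image"];h=cv2.cvtColor(I,cv2.COLOR_BGR2HSV)
w=I[40:215,255:365].copy();S=h[40:215,255:365]
m=((S[...,0]>12)&(S[...,0]<32)&(S[...,1]>120)&(S[...,2]>70)).astype(np.uint8)
n,l,s,c=cv2.connectedComponentsWithStats(m);
for i in range(1,n):
    if s[i,4]>8: print("brass",s[i]+[255,40,0,0,0],c[i]+[255,40])
g=((S[...,2]>130)&(S[...,1]<40)).astype(np.uint8)
g[:, :]=cv2.morphologyEx(g,cv2.MORPH_OPEN,np.ones((2,2)))
n,l,s,c=cv2.connectedComponentsWithStats(g)
for i in range(1,n):
    if s[i,4]>60: print("white",s[i]+[255,40,0,0,0],c[i]+[255,40])
G=cv2.cvtColor(I,cv2.COLOR_BGR2GRAY)
for u in(283,290,300,307,314,324,331): print(u,"rows48-208",G[48:208:2,u].tolist())
for v in(60,120,150,165,180,195): print(v,"cols262-352",G[v,262:352:2].tolist())
E
```

```text
brass [291  79  30   7 156] [305.87820513  81.45512821]
white [  255    40   110   175 11791] [304.45551692 110.55669578]
white [297  86   5  62 256] [298.76953125 117.2421875 ]
white [315  87   5  60 246] [316.6097561  115.77642276]
white [355 198  10  17  96] [360.95833333 208.44791667]
283 rows48-208 [158, 156, 160, 200, 234, 211, 210, 206, 239, 243, 242, 241, 242, 242, 242, 242, 242, 242, 241, 241, 242, 241, 241, 241, 241, 240, 240, 240, 240, 240, 240, 240, 240, 239, 239, 239, 238, 238, 237, 236, 236, 235, 234, 233, 231, 229, 228, 228, 226, 225, 222, 224, 224, 223, 220, 217, 212, 205, 201, 196, 189, 187, 186, 170, 119, 72, 83, 146, 176, 189, 198, 196, 193, 188, 189, 186, 193, 194, 197, 197]
290 rows48-208 [161, 160, 161, 195, 238, 191, 179, 180, 238, 240, 240, 206, 117, 168, 136, 58, 16, 29, 31, 37, 35, 35, 35, 34, 36, 36, 34, 33, 33, 35, 32, 33, 35, 37, 35, 31, 33, 31, 34, 33, 36, 35, 32, 32, 31, 30, 32, 29, 32, 24, 46, 170, 159, 58, 16, 17, 16, 17, 17, 18, 10, 8, 10, 6, 10, 11, 13, 73, 120, 118, 119, 121, 128, 71, 65, 73, 139, 192, 194, 197]
300 rows48-208 [161, 160, 159, 198, 
[... 2508 characters left out ...]
200, 139, 147, 160, 160, 162, 159, 157, 156, 159]
165 cols262-352 [161, 158, 157, 154, 151, 150, 156, 162, 162, 161, 166, 229, 239, 126, 15, 9, 26, 35, 29, 30, 29, 32, 28, 30, 29, 30, 28, 43, 69, 14, 12, 12, 9, 59, 153, 204, 150, 145, 141, 141, 139, 139, 139, 144, 148]
180 cols262-352 [161, 161, 161, 159, 159, 158, 156, 157, 152, 150, 132, 29, 9, 11, 13, 10, 11, 10, 7, 12, 10, 13, 10, 8, 6, 12, 12, 11, 7, 8, 11, 9, 22, 112, 122, 120, 96, 95, 95, 96, 94, 96, 94, 96, 96]
195 cols262-352 [175, 174, 178, 181, 182, 181, 182, 183, 184, 184, 186, 204, 213, 179, 68, 92, 119, 121, 121, 127, 121, 120, 117, 121, 119, 116, 119, 123, 124, 121, 123, 99, 81, 77, 95, 114, 93, 97, 97, 99, 97, 98, 98, 97, 99]
```

```bash
python3 - <<'E'
from h import *
import pickle;im,o=pickle.load(open("w4.pkl","rb"))
y=np.radians(8.35);X=np.array([np.cos(y),np.sin(y)]);Y=np.array([-X[1],X[0]])
def f(n,u,v,z,nom=None):
    p=onz(im,u,v,z)[:2];a,b=X@p,Y@p;print(n,p.round(1),"along",a.round(1),"lat",b.round(1),"E",None if nom is None else round(a-nom,1));return a,b
f("basefront",307,54.3,8);f("baserear",307,199.8,8)
f("baseL",282,120,8);f("baseR",334.5,120,8);f("baseL",281,80,8);f("baseR",335,80,8);
f("block rear",307,71.3,34,42)
f("plate face",306,82,37.5,31)
f("wall front",284.5,173.5,66,-50);f("wall rear",284.5,181.5,66,-56)
f("railL ",298.8,117,22);f("railR",316.6,117,22);f("wallL",284,178,66);f("wallR",327,180,66)
f("brassL",291,80,37.5);f("brassR",321,80,37.5)
T=pickle.load
t=manip.get_image("top");I=t["image"];h=cv2.cvtColor(I,cv2.COLOR_BGR2HSV)
s=h[145:170,220:250];m=((s[...,0]>12)&(s[...,0]<32)&(s[...,1]>110)&(s[...,2]>60)).astype(np.uint8)
n,l,st,c=cv2.connectedComponentsWithStats(m)
for i in range(1,n):
    if st[i,4]>3: print(st[i],c[i]);p=onz(t,220+c[i][0],145+c[i][1],36)[:2];print("top brass",X@p,Y@p)
E
```

```text
basefront [681.6 154.3] along 696.8 lat 53.7 E None
baserear [534.7 135.3] along 548.7 lat 56.2 E None
baseL [616.4 172.1] along 634.9 lat 80.8 E None
baseR [624.3 118. ] along 634.8 lat 26.0 E None
baseL [654.6 177.2] along 673.4 lat 80.2 E None
baseR [662.5 123.4] along 673.4 lat 25.9 E None
block rear [662.2 150.3] along 677.0 lat 52.6 E 635.0
plate face [652.7 149.8] along 667.5 lat 53.5 E 636.5
wall front [571.7 157. ] along 588.4 lat 72.3 E 638.4
wall rear [564.5 156.2] along 581.2 lat 72.6 E 637.2
railL  [621.7 154. ] along 637.5 lat 62.0 E None
railR [624.3 136.5] along 637.5 lat 44.4 E None
wallL [567.6 157. ] along 584.4 lat 72.9 E None
wallR [571.3 118.8] along 582.5 lat 34.6 E None
brassL [652.4 163.5] along 669.2 lat 67.1 E None
brassR [656.3 136.6] along 669.2 lat 39.8 E None
[ 7 12  9  2 16] [11.  12.5]
top brass 667.9516748691503 52.76540410964094
```

The features agree on an effective insert origin at about 636.5 along the holder axis and 53.3 across it, which is world (622,145). I'll hover in front of the spring, above the bay.

>>> jog_arm([
  [0.1,[0.2,-0.03,0.1],0],
  [0.1,[0.4,-0.06,0.2],0],
  [0.1,[0.55,-0.1,0.3],0],
  [0.1,[0.65,-0.1,0.4],0],
  [0.1,[0.65,-0.1,0.48],0],
])

```text
t: 8.45
tool_pos: [642.7, 149.6, 80.4]
eef_rot: [-0.0, 0.997, 0.073, 0.001]
contact_force: [1.2, -0.0, -1.1]
gripper_width: 32.6
finger_force: 30.0
```

>>> jog_arm([
  [0.1,[0,0,0],0],
  [0.1,[0,0,0],0],
  [0.1,[0,0,0],0],
  [0.1,[0,0,0],0],
  [0.1,[0,0,0],0],
])

```text
t: 8.87
tool_pos: [640.1, 149.3, 83.1]
eef_rot: [0.0, 0.997, 0.073, 0.001]
contact_force: [0.5, 0.3, -1.1]
gripper_width: 31.9
finger_force: 30.0
```

```bash
cat > st.py <<'E'
from h import *
y=np.radians(8.3);X=np.array([np.cos(y),np.sin(y)]);Y=np.array([-X[1],X[0]])
ps=[];fs=[]
for i in range(4):
    im=manip.get_image("scene");o=manip.get_obs();ps.append(o["tool_pos"]);fs.append(o["contact_force"])
p=np.mean(ps,0);f=np.mean(fs,0);print(round(o["t"],2),"hx",round(X@p[:2]-636.5,1),"hy",round(Y@p[:2]-53.3-.6,1),"cz",round(p[2]+18.8,1),"F",(X@f[:2]).round(1),(Y@f[:2]).round(1),f[2].round(1),"std",np.std(fs,0).round(1),"w",o["gripper_width"].round(1),plan(p,8.35)[2])
E
python3 st.py; python3 - <<'E'
from h import *
# silhouette of the held cell in scene view: numbers for tilt
im=manip.get_image("scene");o=manip.get_obs();M=rot(o["eef_rot"]);x=M[:,0];z=np.array([0,0,1.]);g=o["tool_pos"]+[0,0,18.8]
for th in(0,15,20,25,30):
    t=np.radians(th);d=x*np.cos(t)+z*np.sin(t);n=-x*np.sin(t)+z*np.cos(t)
    print(th,[proj(im,p).round(1).tolist() for p in(g-31*d+16.5*n,g-31*d,g-31*d-16.5*n)])
u,v=proj(im,g).astype(int)
cv2.imwrite("s5.png",im["image"][v-35:v+35,u-60:u+60]);print(u,v)
G=cv2.cvtColor(im["image"],cv2.COLOR_BGR2GRAY);b=proj(im,g-31*(x*.906+z*.42)).astype(int)
print(b);print(G[b[1]-8:b[1]+12,b[0]-10:b[0]+12])
E
```

```text
0 [[275.6, 139.3], [275.9, 143.8], [276.2, 148.3]]
15 [[275.1, 142.0], [276.2, 145.9], [277.4, 149.7]]
20 [[275.0, 142.9], [276.5, 146.5], [277.9, 150.0]]
25 [[275.0, 143.8], [276.7, 147.0], [278.4, 150.3]]
30 [[275.0, 144.6], [277.0, 147.6], [279.0, 150.4]]
282 140
[276 147]
[[161 158 158 160 158 165 169 162 115 103 120 124 126 111  62  33  37  34
  141 128 122 127]
 [162 159 161 164 162 167 174 137 101 126 129 133 132 135 113  54  32  30
  123 128 127 127]
 [159 161 162 165 166 170 152  81  75  93 109 136 132 133 134 106  48  28
  106 131 126 129]
 [157 159 161 161 165 169 110  96  98  62  75 114 137 133 133 129  83  26
  108 130 127 126]
 [157 158 157 157 162 168  95 115 121 108  73  67 109 134 132 129  99  34
  105 129 126 125]
 [162 158 157 158 160 165  95 108 116 120 105  81  56 135 129 113 100  35
  100 127 125 128]
 [169 166 165 167 167 171 135  99 111 115 122 112  37 101 116 106  92 143
  108 126 123 125]
 [168 170 168 172 170 174 172  92 105 110 115 121  61  54 110  94 145 184
  113 122 111 141]
 [160 164 165 165 167 171 174 147  94 102 109 116  87  34 115 143 177 174
  144
[... 989 characters left out ...]
 154 152 158 162 166 172 164
   91  97  99 101]]Traceback (most recent call last):
  File "st.py", line 6, in <module>
    p=np.mean(ps,0);f=np.mean(fs,0);print(round(o["t"],2),"hx",round(X@p[:2]-636.5,1),"hy",round(Y@p[:2]-53.3-.6,1),"cz",round(p[2]+18.8,1),"F",(X@f[:2]).round(1),(Y@f[:2]).round(1),f[2].round(1),"std",np.std(fs,0).round(1),"w",o["gripper_width"].round(1),plan(p,8.35)[2])
                                                                                                                                                                                                                                    ^^^^^^^^^^^^^^^^^^^^^^^^
AttributeError: 'float' object has no attribute 'round'
```

```bash
sed -i 's/o\["gripper_width"\].round(1)/round(o["gripper_width"],1)/' st.py; python3 st.py; python3 - <<'E'
from h import *
im=manip.get_image("scene");o=manip.get_obs();M=rot(o["eef_rot"]);x=M[:,0];y=M[:,1];z=np.array([0,0,1.]);g=o["tool_pos"]+[0,0,18.8]
for th in(10,15,20,25,30):
    t=np.radians(th);d=x*np.cos(t)+z*np.sin(t);n=-x*np.sin(t)+z*np.cos(t);c=g-31*d
    P=np.array([proj(im,c+16.5*(np.cos(a)*y+np.sin(a)*n)) for a in np.linspace(0,6.283,60)],np.float32)
    e=cv2.fitEllipse(P);print(th,"ext",np.ptp(P,0),"axes",np.round(e[1],2),"ang",round(e[2],1))
I=im["image"];h=cv2.cvtColor(I,cv2.COLOR_BGR2HSV).astype(int)
np.set_printoptions(linewidth=150);print(h[138:152,268:284,1]);print(h[138:152,268:284,2])
E
```

```text
9.32 hx 18.3 hy 1.6 cz 100.7 F 0.1 0.2 -1.6 std [0.4 0.7 0.4] w 32.6 8.42
10 ext [7.410553 8.768265] axes [ 5.21 10.23] ang 143.2
15 ext [7.563019 8.299072] axes [ 4.67 10.22] ang 139.1
20 ext [7.7506714 7.77977  ] axes [ 4.1 10.2] ang 135.1
25 ext [7.9707947 7.224243 ] axes [ 3.5  10.18] ang 131.4
30 ext [8.196899  6.6360474] axes [ 2.87 10.15] ang 127.9
[[ 41  41  26  23  24  32  34  30  19   9  26  91 138 118 107  40]
 [ 39  38  37  29  27  34  23  24  30  28  23  14  87 125 114 127]
 [ 36  39  37  39  27  24  13  37  36  35  35  31   9 124 134 152]
 [ 36  36  37  39  22  25  49   5  29  39  35  35  38   5 124 153]
 [ 37  39  38  40   5  13  13  69  33  29  37  36  37  29  42 160]
 [ 39  38  36  42   8  17  21   2  71  57  23  35  34  36   5 137]
 [ 40  40  35  41   5  16  11  21  11  98  36  36  35  24  18 133]
 [ 36  32  39  38   9   5  13  13  20   4 144  14  26  26  22  24]
 [ 35  36  34  36  28   3  12  11  15  18  77  60  34  38  23  25]
 [ 34  34  36  36  39  32   8   7  14  19  26  85  44  23  23  23]
 [ 42  38  36  35  37  38  37   8  17  14   9  28  21  23  24  24]
 [ 37
[... 435 characters left out ...]
 143 140 139 141 101  64  55]
 [174 176 180 187 113  96 101  89  85 130 143 140 138 134  85  51]
 [172 170 175 183  98 119 132 105 101 103 124 139 136 136  98  56]
 [174 174 174 182  96 112 117 124 118 104  84 143 137 117  99  50]
 [178 177 184 188 136 104 114 119 125 118  62 107 119 108  92 149]
 [184 185 186 190 182  95 105 112 118 131  80  76 113 101 156 196]
 [178 178 183 186 192 158  95 106 113 119  99  63 105 157 188 186]
 [172 174 176 182 185 194 159  95 103 110  89 101 155 187 183 183]
 [178 177 180 184 187 190 184 141 117 102 114 161 184 178 176 179]
 [183 184 183 186 172 170 166 174 161 152 162 180 173 170 172 172]
 [183 184 185 175 163 160 167 176 181 182 177 174 174 174 171 166]]
```

The flat face's minor axis is about 4 px, so the tilt is about 20–23°. I'll centre laterally and go down in front of the tongue.

>>> jog_arm([
  [0.1,[0,0.01,0.08],0],
  [0.1,[0,0.01,0.16],0],
  [0.1,[0,0.01,0.24],0],
  [0.1,[0,0.01,0.3],0],
  [0.1,[0,0.01,0.33],0],
])

```text
t: 9.78
tool_pos: [638.3, 147.4, 29.6]
eef_rot: [0.0, 0.997, 0.073, -0.002]
contact_force: [-7.7, -2.7, 18.3]
gripper_width: 32.5
finger_force: 30.0
```

>>> jog_arm([
  [0.1,[0,0,0.01],0],
  [0.1,[0,0,0.015],0],
  [0.1,[0,0,0.015],0],
  [0.1,[0,0,0.015],0],
  [0.1,[0,0,0.015],0],
])

```text
t: 10.2
tool_pos: [638.5, 147.5, 29.8]
eef_rot: [0.001, 0.997, 0.073, -0.002]
contact_force: [-5.5, -2.0, 5.8]
gripper_width: 32.4
finger_force: 30.0
```

```bash
python3 st.py
```

```text
10.4 hx 16.7 hy -0.1 cz 48.7 F -5.9 -1.4 6.3 std [0.4 0.4 0.1] w 32.3 8.42
```

The cell's underside has touched the contact plate's edge at light residual force. I'll rise 2 mm and move back towards the spring.

>>> jog_arm([
  [0.1,[0,0,-0.014],0],
  [0.1,[-0.015,0,-0.014],0],
  [0.1,[-0.03,0,-0.014],0],
  [0.1,[-0.045,0,-0.014],0],
  [0.1,[-0.045,0,-0.014],0],
])

```text
t: 10.82
tool_pos: [632.7, 147.0, 31.7]
eef_rot: [0.0, 0.997, 0.073, -0.0]
contact_force: [-0.4, -0.1, -1.9]
gripper_width: 32.2
finger_force: 30.0
```

```bash
python3 st.py
```

```text
11.02 hx 11.4 hy 0.2 cz 50.7 F -0.2 0.1 -1.3 std [0.2 0.2 0.6] w 32.1 8.41
```

>>> jog_arm([
  [0.1,[-0.01,0,0],0],
  [0.1,[-0.02,0,0],0],
  [0.1,[-0.03,0,0],0],
  [0.1,[-0.03,0,0],0],
  [0.1,[-0.03,0,0],0],
])

```text
t: 11.43
tool_pos: [629.6, 146.4, 32.3]
eef_rot: [-0.0, 0.997, 0.073, 0.001]
contact_force: [3.1, 1.1, -0.9]
gripper_width: 32.0
finger_force: 30.0
```

```bash
python3 st.py
```

```text
11.63 hx 7.5 hy 0.1 cz 51.0 F 2.3 -0.1 -1.9 std [0.2 0.5 0.2] w 32.1 8.41
```

>>> jog_arm([
  [0.1,[-0.01,0,0],0],
  [0.1,[-0.02,0,0],0],
  [0.1,[-0.02,0,0],0],
  [0.1,[-0.02,0,0],0],
  [0.1,[-0.02,0,0],0],
])

```text
t: 12.05
tool_pos: [627.0, 146.1, 32.3]
eef_rot: [-0.0, 0.997, 0.073, 0.001]
contact_force: [4.3, 0.8, -4.5]
gripper_width: 32.3
finger_force: 30.0
```

```bash
python3 st.py
```

```text
12.25 hx 5.1 hy 0.1 cz 51.1 F 5.5 -0.3 -3.4 std [0.8 0.4 0.4] w 32.2 8.4
```

>>> jog_arm([
  [0.1,[-0.01,0,0.005],0],
  [0.1,[-0.02,0,0.01],0],
  [0.1,[-0.02,0,0.01],0],
  [0.1,[-0.02,0,0.01],0],
  [0.1,[-0.02,0,0.01],0],
])

```text
t: 12.67
tool_pos: [625.5, 145.9, 31.6]
eef_rot: [-0.001, 0.997, 0.073, 0.002]
contact_force: [7.9, 0.9, -1.2]
gripper_width: 32.3
finger_force: 30.0
```

```bash
python3 st.py
```

```text
12.87 hx 3.5 hy 0.2 cz 50.4 F 7.2 0.4 -1.5 std [0.3 0.4 0.2] w 32.4 8.39
```

The spring is in by about 8 mm (7.2 N). I'll begin the tip-down in small steps while watching the force.

>>> jog_arm([
  [0.1,[-0.003,0,0.004],0],
  [0.1,[-0.006,0,0.008],0],
  [0.1,[-0.006,0,0.012],0],
  [0.1,[-0.006,0,0.016],0],
  [0.1,[-0.006,0,0.016],0],
])

```text
t: 13.28
tool_pos: [624.9, 145.9, 29.8]
eef_rot: [-0.0, 0.997, 0.073, 0.003]
contact_force: [6.2, 1.2, 2.6]
gripper_width: 31.9
finger_force: 30.0
```

```bash
python3 st.py
```

```text
13.48 hx 2.9 hy 0.2 cz 48.6 F 6.3 -0.4 1.8 std [0.6 0.3 0.4] w 32.5 8.39
```

>>> jog_arm([
  [0.1,[-0.012,0,0.0],0],
  [0.1,[-0.014,0,0.004],0],
  [0.1,[-0.014,0,0.008],0],
  [0.1,[-0.014,0,0.012],0],
  [0.1,[-0.014,0,0.012],0],
])

```text
t: 13.9
tool_pos: [623.6, 145.8, 28.4]
eef_rot: [-0.001, 0.997, 0.073, 0.003]
contact_force: [7.5, 0.4, 2.9]
gripper_width: 32.2
finger_force: 30.0
```

```bash
python3 st.py
```

```text
14.1 hx 1.6 hy 0.3 cz 47.3 F 7.5 -0.1 3.0 std [0.1 0.6 0.8] w 32.2 8.39
```

>>> jog_arm([
  [0.1,[-0.006,0,0.004],0],
  [0.1,[-0.01,0,0.008],0],
  [0.1,[-0.01,0,0.012],0],
  [0.1,[-0.01,0,0.016],0],
  [0.1,[-0.01,0,0.016],0],
])

```text
t: 14.52
tool_pos: [622.7, 145.7, 26.3]
eef_rot: [-0.001, 0.997, 0.073, 0.004]
contact_force: [8.7, 1.2, 3.3]
gripper_width: 32.2
finger_force: 30.0
```

```bash
python3 st.py
```

```text
14.72 hx 0.7 hy 0.4 cz 45.1 F 7.8 -0.0 2.9 std [0.4 0.2 0.4] w 32.4 8.39
```

>>> jog_arm([
  [0.1,[-0.004,0,0.004],0],
  [0.1,[-0.008,0,0.008],0],
  [0.1,[-0.008,0,0.012],0],
  [0.1,[-0.008,0,0.016],0],
  [0.1,[-0.008,0,0.016],0],
])

```text
t: 15.13
tool_pos: [621.5, 145.5, 23.9]
eef_rot: [-0.001, 0.997, 0.073, 0.004]
contact_force: [8.5, 1.3, 4.6]
gripper_width: 32.1
finger_force: 30.0
```

```bash
python3 st.py
```

```text
15.33 hx -0.4 hy 0.4 cz 42.7 F 8.7 0.0 2.9 std [0.4 0.7 0.5] w 32.1 8.39
```

>>> jog_arm([
  [0.1,[0,0,0.004],0],
  [0.1,[0,0,0.008],0],
  [0.1,[-0.003,0,0.012],0],
  [0.1,[-0.003,0,0.016],0],
  [0.1,[-0.003,0,0.016],0],
])

```text
t: 15.75
tool_pos: [620.8, 145.4, 21.3]
eef_rot: [-0.001, 0.997, 0.073, 0.004]
contact_force: [8.2, 1.7, 3.5]
gripper_width: 32.1
finger_force: 30.0
```

```bash
python3 st.py
```

```text
15.95 hx -1.1 hy 0.3 cz 40.2 F 8.5 0.4 2.6 std [0.5 0.4 0.3] w 32.4 8.38
```

>>> jog_arm([
  [0.1,[0,0,0.004],0],
  [0.1,[-0.003,0,0.008],0],
  [0.1,[-0.003,0,0.012],0],
  [0.1,[-0.003,0,0.014],0],
  [0.1,[-0.003,0,0.014],0],
])

```text
t: 16.37
tool_pos: [620.3, 145.3, 19.2]
eef_rot: [-0.001, 0.997, 0.073, 0.004]
contact_force: [7.9, 0.4, 3.1]
gripper_width: 32.5
finger_force: 30.0
```

```bash
python3 st.py; python3 - <<'E'
from h import *
s=manip.get_image("scene")["image"];w=manip.get_image("wrist");o=manip.get_obs();W=w["image"]
u,v=proj(manip.get_image("scene"),o["tool_pos"]+[0,0,19]).astype(int)
g=o["tool_pos"];print(proj(w,g+[0,0,19]),proj(w,g+[31,4.5,19]))
a=cv2.resize(s[v-30:v+30,u-40:u+40],(400,300),interpolation=cv2.INTER_CUBIC)
b=cv2.resize(W[130:310,200:440],(400,300),interpolation=cv2.INTER_CUBIC)
t=manip.get_image("top");p=proj(t,g+[0,0,19]).astype(int);c=cv2.resize(t["image"][p[1]-45:p[1]+45,p[0]-60:p[0]+60],(400,300))
cv2.imwrite("pics/m.png",np.vstack([np.hstack([a,b]),np.hstack([c,cv2.resize(W,(400,300))])]))
E
```

```text
16.57 hx -1.7 hy 0.3 cz 38.0 F 7.7 -0.1 2.4 std [0.1 0.4 0.8] w 32.0 8.38
[322.80354377 261.86396174] [322.90790916 207.14358375]
```

>>> jog_arm([
  [0.1,[0,0,0.003],0],
  [0.1,[-0.002,0,0.006],0],
  [0.1,[-0.002,0,0.009],0],
  [0.1,[-0.002,0,0.009],0],
  [0.1,[-0.002,0,0.009],0],
])

```text
t: 17.18
tool_pos: [620.1, 145.3, 17.9]
eef_rot: [-0.001, 0.997, 0.073, 0.004]
contact_force: [6.7, 1.3, 3.4]
gripper_width: 32.6
finger_force: 30.0
```

```bash
python3 st.py; python3 - <<'E'
from h import *
S=manip.get_image("scene");s=S["image"];w=manip.get_image("wrist");o=manip.get_obs();W=w["image"]
g=o["tool_pos"];u,v=proj(S,g+[0,0,19]).astype(int)
print(proj(w,g+[0,0,35]),proj(w,g+[31,4.5,19]))
a=cv2.resize(s[v-30:v+30,u-40:u+40],(400,300),interpolation=cv2.INTER_CUBIC)
b=cv2.resize(W[150:270,240:400],(400,300),interpolation=cv2.INTER_CUBIC)
t=manip.get_image("top");p=proj(t,g+[0,0,19]).astype(int);c=cv2.resize(t["image"][p[1]-30:p[1]+30,p[0]-40:p[0]+40],(400,300))
cv2.imwrite("pics/m.png",np.vstack([np.hstack([a,b]),np.hstack([c,cv2.resize(W,(400,300))])]))
E
```

```text
17.38 hx -1.9 hy 0.4 cz 36.7 F 7.7 -0.2 2.8 std [0.5 0.4 0.5] w 32.2 8.38
[322.86204561 276.84440947] [323.02371961 207.03848306]
```

View pics/m.png

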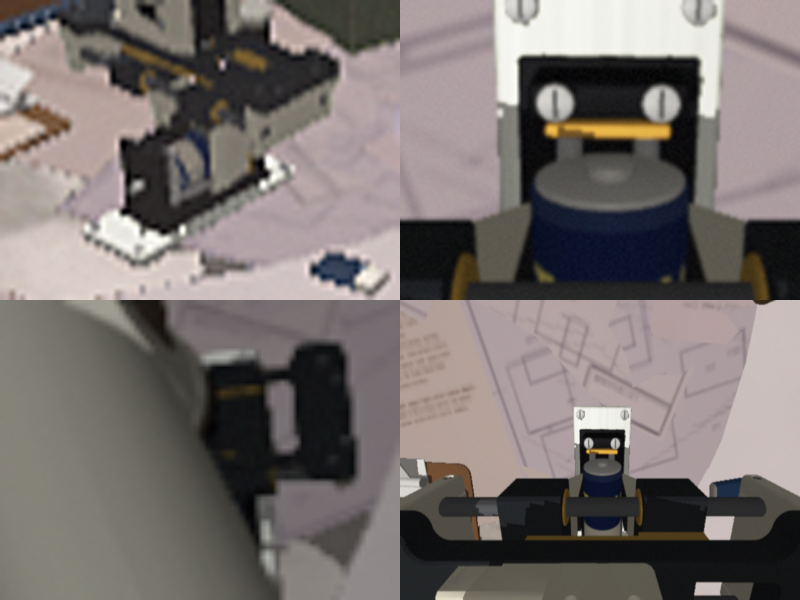

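The montage's top-right panel shows the cell down in the bay: nub at about (605,170), with a gap to the brass plate at row 130. Force is 7.7 N. Now I'll ease it forward.

>>> jog_arm([
  [0.1,[0.005,0,0],0],
  [0.1,[0.01,0,0],0],
  [0.1,[0.015,0,0],0],
  [0.1,[0.02,0,0],0],
  [0.1,[0.02,0,0],0],
])

```text
t: 17.95
tool_pos: [622.2, 145.6, 17.5]
eef_rot: [-0.001, 0.997, 0.073, 0.003]
contact_force: [6.4, 1.3, 1.7]
gripper_width: 32.3
finger_force: 30.0
```

```bash
python3 st.py
```

```text
18.15 hx 0.1 hy 0.4 cz 36.3 F 6.6 -0.2 2.5 std [0.1 0.5 0.5] w 32.4 8.39
```

>>> jog_arm([
  [0.1,[0.004,0,0],0],
  [0.1,[0.008,0,0],0],
  [0.1,[0.012,0,0],0],
  [0.1,[0.012,0,0],0],
  [0.1,[0.012,0,0],0],
])

```text
t: 18.57
tool_pos: [623.2, 145.8, 17.2]
eef_rot: [-0.0, 0.997, 0.073, 0.002]
contact_force: [5.5, 0.7, 1.5]
gripper_width: 32.5
finger_force: 30.0
```

```bash
python3 st.py
```

```text
18.77 hx 1.2 hy 0.4 cz 36.0 F 4.9 -0.0 2.2 std [0.2 0.1 0.1] w 32.2 8.4
```

>>> jog_arm([
  [0.1,[0.004,0,0],0],
  [0.1,[0.008,0,0],0],
  [0.1,[0.01,0,0],0],
  [0.1,[0.01,0,0],0],
  [0.1,[0.01,0,0],0],
])

```text
t: 19.18
tool_pos: [623.9, 145.9, 16.7]
eef_rot: [-0.0, 0.997, 0.073, 0.001]
contact_force: [4.8, 0.5, 3.3]
gripper_width: 32.6
finger_force: 30.0
```

```bash
python3 st.py
```

```text
19.38 hx 1.9 hy 0.4 cz 35.5 F 5.4 -0.2 3.2 std [0.6 0.7 0.6] w 32.2 8.4
```

>>> jog_arm([
  [0.1,[0.003,0,0],0],
  [0.1,[0.006,0,0],0],
  [0.1,[0.006,0,0],0],
  [0.1,[0.006,0,0],0],
  [0.1,[0.006,0,0],0],
])

```text
t: 19.8
tool_pos: [624.0, 145.9, 16.4]
eef_rot: [-0.0, 0.997, 0.073, 0.001]
contact_force: [3.6, 0.3, 5.5]
gripper_width: 32.3
finger_force: 30.0
```

```bash
python3 st.py;python3 - <<'E'
from h import *
w=manip.get_image("wrist");h=cv2.cvtColor(w["image"],cv2.COLOR_BGR2GRAY);cv2.imwrite("w6.png",w["image"])
for u in(314,322,324,330):print(u,h[190:245,u].tolist())
E
```

```text
20.0 hx 2.0 hy 0.4 cz 35.2 F 4.3 0.3 5.7 std [0.5 0.6 0.1] w 32.5 8.42
314 [9, 14, 20, 23, 30, 29, 30, 28, 26, 26, 23, 18, 12, 14, 15, 41, 63, 68, 78, 84, 89, 91, 93, 89, 76, 75, 76, 78, 74, 77, 78, 82, 84, 83, 85, 88, 87, 88, 89, 89, 96, 108, 104, 85, 49, 31, 29, 27, 29, 27, 29, 30, 26, 18, 18]
322 [7, 12, 19, 25, 29, 31, 29, 27, 25, 25, 24, 22, 21, 14, 12, 31, 51, 68, 78, 86, 89, 88, 85, 82, 79, 81, 85, 95, 106, 112, 110, 108, 100, 93, 86, 86, 87, 88, 89, 89, 95, 106, 118, 104, 70, 38, 28, 30, 30, 31, 28, 32, 29, 22, 20]
324 [8, 16, 19, 23, 26, 28, 29, 27, 25, 25, 27, 24, 22, 15, 12, 28, 55, 65, 77, 87, 89, 89, 86, 83, 79, 81, 85, 93, 106, 114, 113, 109, 102, 92, 86, 86, 87, 88, 89, 89, 92, 105, 115, 107, 72, 38, 29, 28, 31, 33, 31, 32, 29, 23, 18]
330 [11, 12, 19, 21, 28, 27, 28, 25, 24, 25, 23, 26, 23, 19, 16, 32, 54, 66, 77, 87, 89, 90, 86, 82, 80, 80, 81, 84, 91, 95, 95, 92, 86, 86, 87, 87, 87, 89, 91, 92, 96, 107, 111, 94, 61, 34, 31, 28, 29, 29, 29, 29, 30, 19, 19]
```

```bash
python3 - <<'E'
from h import *
I=cv2.imread("w6.png");h=cv2.cvtColor(I,cv2.COLOR_BGR2HSV)
print([tuple(int(a) for a in h[v,324]) for v in range(200,240,2)]);print([tuple(int(a) for a in h[v,301]) for v in range(190,230,2)])
m=((h[...,0]>12)&(h[...,0]<32)&(h[...,1]>120)&(h[...,2]>60)).astype(np.uint8);m[:150]=0;m[235:]=0;m[:,:280]=0;m[:,365:]=0
n,l,s,c=cv2.connectedComponentsWithStats(m)
for i in range(1,n):
    if s[i,4]>5: print(s[i],c[i])
E
```

```text
[(110, 26, 29), (120, 21, 24), (8, 73, 14), (19, 177, 72), (19, 179, 100), (19, 181, 117), (18, 171, 112), (15, 36, 84), (18, 15, 87), (15, 14, 108), (20, 13, 115), (20, 15, 104), (30, 12, 86), (30, 14, 88), (24, 14, 90), (20, 16, 94), (20, 13, 117), (115, 20, 77), (113, 150, 51), (110, 147, 52)]
[(90, 43, 12), (20, 6, 123), (10, 5, 163), (50, 6, 118), (30, 4, 118), (45, 5, 95), (40, 15, 51), (60, 5, 52), (17, 64, 76), (19, 183, 99), (19, 181, 117), (18, 178, 103), (11, 47, 43), (18, 16, 78), (24, 16, 80), (18, 16, 82), (15, 12, 85), (24, 15, 85), (24, 14, 88), (15, 15, 100)]
[298 206  50   8 346] [322.61271676 209.43641618]
```

>>> jog_arm([
  [0.1,[0.004,0,-0.003],0],
  [0.1,[0.008,0,-0.006],0],
  [0.1,[0.01,0,-0.006],0],
  [0.1,[0.01,0,-0.006],0],
  [0.1,[0.01,0,-0.006],0],
])

```text
t: 20.47
tool_pos: [624.2, 145.9, 16.4]
eef_rot: [-0.0, 0.997, 0.073, -0.001]
contact_force: [3.1, 1.7, 3.5]
gripper_width: 32.2
finger_force: 30.0
```

```bash
python3 st.py; cat > gap.py <<'E'
from h import *
w=manip.get_image("wrist");I=w["image"];h=cv2.cvtColor(I,cv2.COLOR_BGR2HSV);y=np.radians(8.3);X=np.array([np.cos(y),np.sin(y)])
m=((h[...,0]>12)&(h[...,0]<32)&(h[...,1]>100)&(h[...,2]>50)).astype(np.uint8);m[:150]=0;m[235:]=0
print("brass rows",[ (int(np.where(m[:,u])[0].min()),int(np.where(m[:,u])[0].max())) for u in(306,322,338)])
b=int(np.where(m[:,322])[0].max())+.5
col=h[:,322];k=[v for v in range(220,262) if col[v,1]>70 and 95<col[v,0]<130]
print("body starts",k[:3]);
P=onz(w,322,b,37.5)
for r in(k[0]-1.5,k[0]-.5):
    S=onz(w,322,r,53);print("plate",(X@P[:2]).round(1),"shoulder",(X@S[:2]).round(1),"gap",(X@(P-S)[:2]).round(1))
E
python3 gap.py
```

```text
20.67 hx 2.3 hy 0.4 cz 35.2 F 1.7 1.5 4.4 std [0.3 0.4 0.3] w 32.1 8.42
brass rows [(207, 213), (206, 213), (207, 214)]
body starts [235, 236, 237]
plate 667.6 shoulder 662.8 gap 4.8
plate 667.6 shoulder 662.3 gap 5.3
```

Force fell from 4.3 to 1.7 N over the last 0.3 mm and the shoulder gap is about 4–5 mm, so the nub is on the plate. Releasing.

>>> jog_arm([
  [0.1,[0.003,0,-0.004],0],
  [0.1,[0.003,0,-0.004],0],
  [0.4,[0.003,0,-0.004],0],
  [0.5,[0.003,0,-0.004],0],
  [0.55,[0.003,0,-0.004],0],
])

```text
t: 21.13
tool_pos: [624.4, 144.8, 16.4]
eef_rot: [0.001, 0.997, 0.073, -0.001]
contact_force: [0.0, -0.5, 0.4]
gripper_width: 45.9
finger_force: 0.0
```

>>> jog_arm([
  [0.55,[0,0,0],0],
  [0.55,[0,0,0],0],
  [0.55,[0,0,0],0],
  [0.55,[0,0,0],0],
  [0.55,[0,0,0],0],
])

```text
t: 21.55
tool_pos: [625.2, 145.7, 17.2]
eef_rot: [0.0, 0.997, 0.073, -0.0]
contact_force: [-0.3, -0.4, -0.5]
gripper_width: 50.8
finger_force: 0.0
```

```bash
python3 st.py; python3 gap.py
```

```text
21.75 hx 3.3 hy 0.1 cz 36.0 F 0.1 0.3 0.3 std [0.3 0.7 0.4] w 50.7 8.41
brass rows [(208, 215), (207, 214), (208, 215)]
body starts [236, 237, 238]
plate 667.7 shoulder 662.8 gap 4.8
plate 667.7 shoulder 662.3 gap 5.3
```

>>> jog_arm([
  [0.55,[0,0,-0.1],0],
  [0.55,[0,0,-0.25],0],
  [0.55,[0,0,-0.5],0],
  [0.55,[0,0,-0.75],0],
  [0.55,[0,0,-0.95],0],
])

```text
t: 22.22
tool_pos: [625.9, 146.5, 163.6]
eef_rot: [-0.0, 0.997, 0.074, 0.001]
contact_force: [1.4, 0.2, 0.8]
gripper_width: 50.4
finger_force: 0.0
```

>>> jog_arm([
  [0.55,[-0.2,0,0],0],
  [0.55,[-0.4,0,0],0],
  [0.55,[-0.45,0,0],0],
  [0.55,[-0.45,0,0],0],
  [0.55,[-0.45,0,0],0],
])

```text
t: 22.63
tool_pos: [559.1, 135.8, 160.8]
eef_rot: [0.0, 0.997, 0.073, 0.001]
contact_force: [0.4, 0.5, 0.4]
gripper_width: 50.4
finger_force: 0.0
```

```bash
python3 st.py; python3 - <<'E'
from h import *
w=manip.get_image("wrist");I=w["image"];h=cv2.cvtColor(I,cv2.COLOR_BGR2HSV).astype(int);y=np.radians(8.3);X=np.array([np.cos(y),np.sin(y)]);Y=np.array([-X[1],X[0]])
c=636.5*X+53.9*Y
for n,a,z in(("plate top",31,37.5),("nub tip",31,36.5),("shoulder top",27,53),("flat top",-31,53),("tongue edge",-25,64)): print(n,proj(w,[*(c+a*X),z]).round(1))
u=int(round(proj(w,[*c,53])[0]));r0=int(proj(w,[*(c+40*X),37])[1]);r1=int(proj(w,[*(c-60*X),60])[1])
for v in range(r0,r1,1): print(v,*h[v,u],end=" | ")
# lateral edges of blue body at two rows
for a in(20,5):
    v=int(proj(w,[*(c+a*X),45])[1]);k=np.where((h[v,u-40:u+40,0]>95)&(h[v,u-40:u+40,0]<130)&(h[v,u-40:u+40,1]>100))[0]+u-40;print("\nrow",v,k.min(),k.max())
E
```

```text
22.83 hx -63.0 hy -0.1 cz 179.0 F 0.6 0.2 0.2 std [0.5 0.1 0.5] w 50.3 8.39
plate top [323.2 101.4]
nub tip [323.2 101.5]
shoulder top [323.2 104.7]
flat top [323.1 169.1]
tongue edge [323.1 164.3]
91 30 16 95 | 92 120 9 30 | 93 90 8 31 | 94 120 15 34 | 95 130 23 33 | 96 98 31 33 | 97 173 31 33 | 98 18 157 83 | 99 19 178 175 | 100 20 172 225 | 101 19 132 221 | 102 19 55 205 | 103 18 14 212 | 104 17 11 215 | 105 15 8 203 | 106 118 19 157 | 107 113 103 116 | 108 111 158 105 | 109 111 159 101 | 110 112 162 101 | 111 113 188 92 | 112 114 193 91 | 113 113 199 91 | 114 113 206 88 | 115 113 198 89 | 116 113 198 90 | 117 114 195 89 | 118 113 198 89 | 119 113 203 88 | 120 113 201 90 | 121 114 197 88 | 122 113 188 92 | 123 116 111 92 | 124 36 13 100 | 125 26 68 138 | 126 27 76 144 | 127 26 75 143 | 128 27 78 144 | 129 25 76 147 | 130 26 79 146 | 131 26 77 145 | 132 26 75 143 | 133 27 76 141 | 134 27 67 134 | 135 30 19 105 | 136 114 105 90 | 137 114 193 87 | 138 113 202 87 | 139 113 199 87 | 140 113 207 85 | 141 114 200 88 | 142 114 199 86 | 143 114 196 86 | 144 113 202 86 | 145 114 202 86 | 14
[... 168 characters left out ...]
 30 227 | 157 20 30 226 | 158 21 29 226 | 159 20 31 227 | 160 20 32 226 | 161 19 32 226 | 162 19 32 224 | 163 20 34 202 | 164 18 43 137 | 165 17 36 63 | 166 0 0 28 | 167 60 9 28 | 168 128 34 30 | 169 150 9 27 | 170 110 25 31 | 171 150 10 26 | 172 120 23 22 | 173 150 16 16 | 174 98 85 12 | 175 135 39 13 | 176 90 20 13 | 177 75 43 12 | 178 70 85 9 | 179 120 21 12 | 180 75 46 11 | 181 165 51 10 | 182 90 51 10 | 183 113 85 12 | 184 0 43 12 | 185 0 21 12 | 186 150 70 11 | 187 105 68 15 | 188 90 70 11 | 189 120 32 8 | 190 75 39 13 | 191 0 0 11 | 192 165 39 13 | 193 120 46 11 | 194 0 36 7 | 195 120 55 14 | 196 135 73 7 | 197 150 13 20 | 198 30 9 56 | 199 24 13 95 | 
row 113 306 340

row 129 311 322
```

```bash
python3 - <<'E'
from h import *
for i in range(3): w=manip.get_image("wrist")
h=cv2.cvtColor(w["image"],cv2.COLOR_BGR2HSV).astype(int)
for v in(112,116,120,139,143,147):
    k=np.where((h[v,295:350,0]>95)&(h[v,295:350,0]<130)&(h[v,295:350,1]>110)&(h[v,295:350,2]>25))[0]+295;print(v,k.min(),k.max())
G=cv2.cvtColor(w["image"],cv2.COLOR_BGR2GRAY)
print(G[158,296:350].tolist())
print(manip.close_job())
E
```

```text
112 307 340
116 307 340
120 307 340
139 307 340
143 307 340
147 309 337
[158, 177, 219, 234, 235, 240, 230, 117, 27, 29, 56, 107, 152, 168, 179, 188, 192, 198, 201, 204, 209, 210, 213, 217, 219, 223, 221, 219, 214, 209, 206, 203, 200, 196, 191, 185, 181, 175, 168, 160, 148, 137, 122, 95, 48, 18, 41, 92, 142, 196, 226, 198, 156, 152]
the job is handed in; nothing more can be done
None
```

The cell is in the holder, level on its rails with the nub on the brass plate and the spring behind it. It has been let go and the job is handed in, at about 23 s of the 61 s allowed. On the way down the cell's underside touched the contact plate's edge, at about 18 N for a moment, and I backed it off.

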